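Proof-pull a glued lid handle

TASK

Three steel dish lids with newly glued handles are clamped on small spring pull gauges. Prove that the long bar handle holds: grip the bar at its middle and pull it straight up until the gauge's pointer stands midway between the two thick black bars of its scale, hold it there for about two seconds, never pulling past the upper bar, then ease it gently down until it is fully home and let go. Do not pull up the round disc knob or the ball knob.

Things in the scene. Friction and masses are not known exactly. Their poses are not given: they have to be found in the camera images.
- bar_grip (a point): Sizes in mm. Centre of the bar handle: level steel bar 70 long, 12 wide, 12 high, on two posts (clear gap 48) on a steel lid clamped to the gauge's rising plate (88 x 84). At rest 90 above the worktop, 36 above the lid. x axis: along the bar, towards the gauge's white scale plate (57 off, 64 wide, top 118 above the worktop); z: up, the pull. Sides (y) free. Gauge 124 x 92, fixed to the worktop.
- pull_bar (a joint): Rise of the plate carrying the bar handle's lid, in m: 0 fully home, upper stop 0.055. Its pointer meets the lower thick black bar of the scale at 0.020, the upper at 0.040, midway 0.030. A spring draws it down: about 3 N to start it and 3 N more every 10 mm (12 N at 0.030). It snaps home if let go while raised.
- pull_disc (a joint): The same for the second gauge, whose lid has a round flat disc knob 46 mm across: to be left at 0.
- pull_ball (a joint): The same for the third gauge, whose lid has a ball knob 26 mm across: to be left at 0.

How it is judged (in metres and radians):
On the way:
1. the bar handle is gripped at its middle (within 30 mm) and pulled up so that the pointer stands between the two thick bars (20 to 40 mm) for 1.5 s on end (value of joint pull_bar between 0.02 and 0.04 m and distance between the grasp point and bar_grip below 0.03 m), for 1.5 s.
At the end, for the whole second after the job is handed in: The bar handle's gauge is back home (risen less than 5 mm) and let go, and the other two gauges are at rest (less than 5 mm) (value of joint each of pull_bar, pull_disc, pull_ball below 0.005 m); the robot touches nothing.
It fails at once if the bar handle is pulled past the upper thick bar (more than 44 mm, overload) (value of joint pull_bar above 0.044 m).
It fails at once if the bar handle's gauge is let snap back (falls faster than 0.45 m/s) (velocity of joint pull_bar below -0.45 m/s).
It fails at once if one of the other two handles is pulled up (more than 8 mm) (value of joint any of pull_disc, pull_ball above 0.008 m).
It also fails if it takes over 32 s, if anything falls off the work surface, if the arm or the gripper's body presses on something with over 40 N, if the wrist force passes 120 N, or if a joint passes its speed limit or range.

ROBOT

A 6-joint arm with a two-finger parallel gripper is mounted at the origin on a cart in front of the work surface, level with it; the furniture and walls round the work are solid. World frame = base frame: x ahead of the robot, y to its left, z up, the work surface at z = 0. Lengths are in m, angles in degrees, forces in N, time in s.
With the tool pointing down it reaches from about 0.4 to 0.825 m from the base axis. Payload 7 kg.
Tool frame: the origin (TCP) lies midway between the tips of the shut fingers; the grasp point (between the pads) lies 19 mm behind it; z points along the fingers, y is the line along which they close (so a half turn about z gives the same grasp; the last joint's range is limited). The gripper opens to 88 mm and grips with 3 to 60 N. Pads are 19 mm wide; open, the fingers measure 130 mm over their backs; the gripper's body (78 mm by 193 mm) begins 47 mm behind the grasp point.
Start: joints at [85.376, 20.546, 0.682, 0, -70.136, -16.507], TCP at [0.243, 0.63, 0.227] pointing down, gripper open.
Joint ranges: [-176.03, 176.03], [-82.01, 121.73], [-58.28, 71.71], [-173.87, 95.51], [-174.79, -0.11], [-173.66, 173.66]. Speed limits (degrees/s): [136.94, 136.94, 172.46, 180, 180, 180].

INTERFACE

Orientations are given as [roll, pitch, yaw] about the fixed x, y, z axes, in that order (R = Rz(yaw) Ry(pitch) Rx(roll)).
In Python, from plant import ctrl gives the robot as it stands.
- The arm moves only by the tool arm_command, never from a script. Its argument "steps" is a list of rows, each an object with "translation": the shift along the tool's x, y, z in mm, a list of three; "rotation": the turn, a rotation vector about the tool's x, y, z in units of 5 degrees (1.0 is 5 degrees), a list of three; "claw": the finger opening in mm, from 0 to 87.6. In form: [{"translation": [x, y, z], "rotation": [rx, ry, rz], "claw": claw}, ...]. A call has 1 to 5 rows; each row is the pose to reach, as a shift and turn from the pose commanded when the call began, along the tool's axes at that moment; what a row does not reach only later rows make up. A row lasts 1/10 s, in which the tool goes at most 50 mm and 8.59 degrees, less where a joint would pass 70% of its speed; a pose out of reach is approached as far as the arm can. A call with a gripper value outside its range is refused whole. The fingers move at their own pace and stop on an object; the grip force is fixed at half the most. Time passes only in rows, so rows that repeat a pose let the fingers close. It gives the time, the measured TCP pose, the force, the opening and the grip force at its end, in the units of the state.
- ctrl.get_obs(): the state, without advancing time (a new reading comes with each control period).
- ctrl.snapshot(name): name is "scene" or "top"; returns (picture, depth): 480x640x3 uint8, red, green, blue; 480x640 float32, m along the optical axis (not along the pixel's ray), 0 where there is no reading.
- ctrl.calibration(name): a dict with "vertical_fov" (degrees; the focal length in pixels is half the picture's height over the tangent of half this angle, whatever the lens; pixels are square), "cx", "cy" (the principal point, pixels), "k1" (the pictures are not rectified: a ray, as slopes to the right and down, at radius r is drawn at 1 + k1 r^2 times it, then the intrinsics apply), "rvec" (rotation vector, rad) and "tvec" (3), from world to camera coordinates, as OpenCV has them. Camera axes: x right, y down, z forward; pixel columns grow to the right and rows downward; lengths in m; the calibration is good to about 2 mm. A picture is of the moment at which its call begins. calibration takes no time and is no camera call.
- ctrl.close_job(): hands the job in; it is judged then, once.
The state is a dict: "clock": time; "joint_pos": joint angles; "qvel": joint speeds; "tau": joint torques, N m; "tool_pos": TCP position; "orientation": TCP orientation; "force": force on the tool from outside, world axes, zero at the start; "moment": the same for the moment, N m; "opening": finger opening in m; "gripper_force": force on a finger pad.
Only numpy, scipy, OpenCV 4.12 (cv2) and the standard library are available. Lean on these libraries where they do the work, as an engineer would, in place of code of your own. Each camera call takes 0.05 s, during which the arm holds its last target. There are 200 camera calls.

## Working session

There is one attempt and no reset: what is moved stays moved. The work goes in short steps, Python scripts to look and compute and a tool call to move; the robot and the scene stay as the last step left them, time stands still between calls to the robot, and variables do not carry over. Pictures are saved under pics/ and viewed, at most 10 in all, crops included, and the job is handed in when it is done.

Besides the shell and the picture viewer there is one more tool, called by a JSON object that holds its "api" and its "payload", one argument or row to a line. arm_command: Moves the arm, as the interface text tells. Its arguments: {"type":"object","properties":{"steps":{"type":"array"}},"required":["steps"]}

```bash
mkdir -p pics
cat > h.py <<'E'
import numpy as np, cv2
from plant import ctrl
def cloud(name,d):
    c=ctrl.calibration(name);f=240/np.tan(np.radians(c["vertical_fov"])/2)
    K=np.array([[f,0,c["cx"]],[0,f,c["cy"]],[0,0,1]])
    v,u=np.mgrid[0:480,0:640]
    p=np.stack([u,v],-1).reshape(-1,1,2).astype(np.float64)
    n=cv2.undistortPoints(p,K,np.array([c["k1"],0,0,0.])).reshape(480,640,2)
    P=np.dstack([n*d[...,None],d]); R=cv2.Rodrigues(np.array(c["rvec"],float))[0]
    return (P-np.array(c["tvec"]).ravel())@R
E
python3 - <<'E'
from h import *
for n in("scene","top"):
    im,d=ctrl.snapshot(n);cv2.imwrite(f"pics/{n}0.png",im[...,::-1]);np.savez(f"{n}0.npz",im=im,d=d)
    c=ctrl.calibration(n);print(n,c)
o=ctrl.get_obs();print(o)
E
```

```text
scene {'vertical_fov': 52.913254597361664, 'cx': 309.733266883406, 'cy': 239.64405965783453, 'k1': -0.06465279137346566, 'rvec': array([ 2.04869017, -0.43141599,  0.26499753]), 'tvec': array([-0.39061756,  0.27223037,  0.50715237])}
top {'vertical_fov': 55.6804783934677, 'cx': 320.25775076851863, 'cy': 238.10219101197075, 'k1': -0.05892016968747995, 'rvec': array([ 2.12458722, -2.13146631,  0.17498625]), 'tvec': array([0.23756372, 0.52638624, 0.83789256])}
{'clock': 0.1, 'joint_pos': array([ 8.53773566e+01,  2.05865116e+01,  6.40453066e-01, -1.71021541e-02,
       -7.01355770e+01, -1.65070216e+01]), 'qvel': array([-0.06451795, -0.06486524,  0.12478926,  0.03557912,  0.03868515,
        0.0141371 ]), 'tau': array([-9.48282577e-04, -5.84162843e+01,  2.93753046e+01,  7.01555818e+00,
        1.01551219e-02, -5.43143301e-05]), 'tool_pos': array([0.24319516, 0.62921476, 0.22573848]), 'orientation': array([ 1.79917161e+02, -7.78186154e-03, -2.11354820e+01]), 'force': array([-0.19554106,  0.19445623, -0.27903332]), 'moment': array([-0.00864988, -0.00905722, -0.00477724]), 'gripper_force': 0.0, 'opening': 0.08756978344667853}
```

View pics/scene0.png

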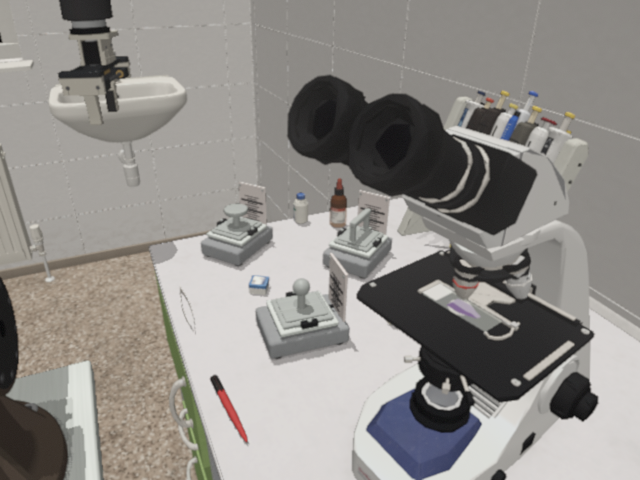

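View pics/top0.png

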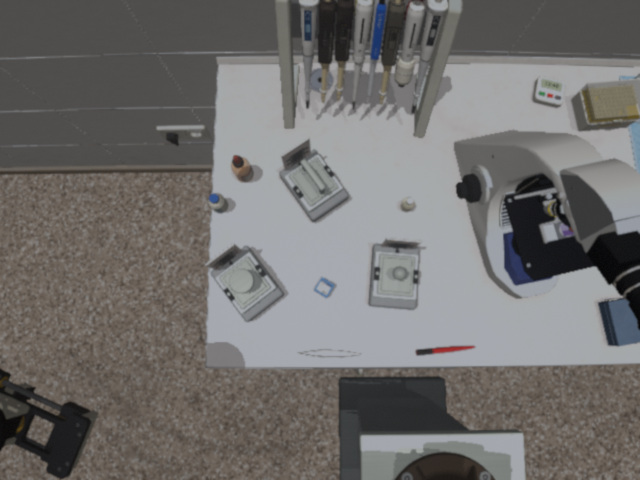

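The bar-handle gauge is at about (316,182) in the top view, with its scale plate at (297,152). The pipette rack's post stands just behind it at (288,120). The disc is at (243,280) and the ball at (400,273).

Run:
```python
from h import *
z=np.load("top0.npz");X=cloud("top",z["d"].astype(float))
roi=np.zeros((480,640),bool);roi[135:225,270:352]=1
for lo,hi,nm in((.08,.1,"bar"),(.103,.13,"plate"),(.046,.062,"lid"),(.13,1,"hi")):
    m=roi&(X[...,2]>lo)&(X[...,2]<hi)&(z["d"]>0)
    n,lab,st,_=cv2.connectedComponentsWithStats(m.astype(np.uint8))
    for i in range(1,n):
        if st[i,4]<25: continue
        P=X[lab==i];(c,s,a)=cv2.minAreaRect((P[:,:2]*1000).astype(np.float32))
        print(nm,st[i],P.mean(0).round(4),"rect",np.round(c,1),np.round(s,1),round(a,1))
        if nm=="bar":
            w,V=np.linalg.eigh(np.cov(P[:,:2].T));print(np.degrees(np.arctan2(V[1,1],V[0,1])))
# rack geometry
m=(z["d"]>0)&(X[...,2]>.03);m[150:]=0
for x0,x1 in((275,300),(300,410),(410,465)):
    q=np.zeros_like(m);q[:,x0:x1]=1;P=X[m&q&(X[...,1]<0.4)];print(P.min(0).round(3),P.max(0).round(3))
print(X[120,289],X[100,289],X[105,308],X[170,240])
b=cv2.resize(z["im"][120:230,250:380],None,fx=6,fy=5,interpolation=cv2.INTER_CUBIC)
cv2.imwrite("pics/crop.png",b[...,::-1])
```

```text
bar [282 142  28  21 128] [0.6856 0.2821 0.0896] rect [685.8 281.7] [ 4. 62.] 33.8
124.59750265046856
bar [301 160  25  32 247] [0.6394 0.2489 0.0938] rect [641.  249.3] [70.6 12.6] 34.4
-145.08232914498123
plate [281 137  29  22 149] [0.687  0.282  0.1129] rect [687.9 281.6] [ 6.1 64.1] 34.8
lid [284 149  27  20  74] [0.686  0.2813 0.0538] rect [686.  281.2] [ 2.8 63.1] 34.2
lid [ 288  157   51   50 1192] [0.6381 0.2497 0.0518] rect [640.6 248.8] [79.9 84.2] 34.7
[0.683 0.267 0.03 ] [0.944 0.333 0.284]
[0.692 0.061 0.031] [0.944 0.279 0.297]
[ 0.707 -0.076  0.03 ] [0.944 0.091 0.295]
[0.78107286 0.30070022 0.02840288] [0.80108284 0.29718022 0.07827147] [0.7947779  0.25962838 0.0685883 ] [0.65902016 0.39228713 0.06882895]
```

View pics/crop.png

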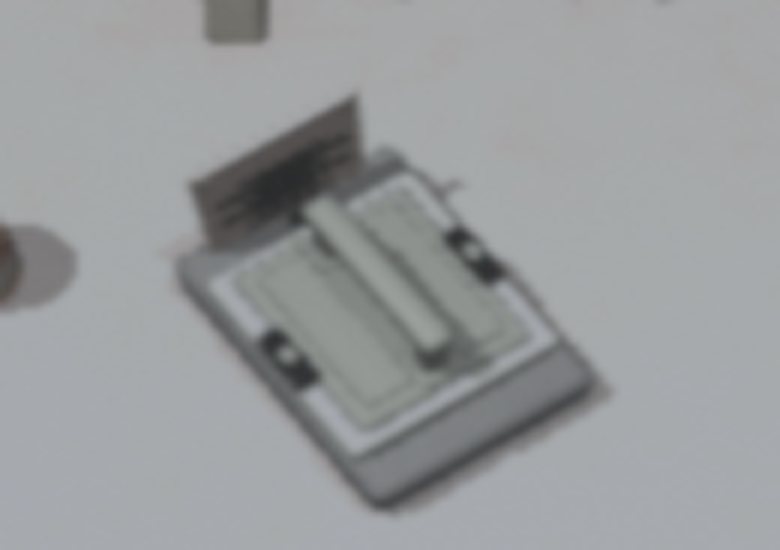

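The crop shows the bar running from about (310,205) to (440,345) in crop pixels, with both sides free. The fitted centre is (0.641, 0.249) at 34.6°. The bar measures 70.6 x 12.6 mm and the plate is 57 mm off, both matching the given sizes. Next I move above it.

{"api": "arm_command", "payload": {
  "steps": [
    {"translation":[508,212,0],"rotation":[0,0,-11.2],"claw":87},
    {"translation":[508,212,0],"rotation":[0,0,-11.2],"claw":87},
    {"translation":[508,212,0],"rotation":[0,0,-11.2],"claw":87},
    {"translation":[508,212,0],"rotation":[0,0,-11.2],"claw":87},
    {"translation":[508,212,0],"rotation":[0,0,-11.2],"claw":87}
  ]
}}

```text
clock: 0.6
tool_pos: [0.4224, 0.4574, 0.2263]
orientation: [180.0, 0.0, 21.6]
force: [1.1, 1.5, 0.6]
opening: 0.0873
gripper_force: 0.0
```

```bash
cat > go.py <<'E'
import sys
from h import *
from scipy.spatial.transform import Rotation as R
t=np.array([float(a) for a in sys.argv[1:4]]);yaw=float(sys.argv[4])
o=ctrl.get_obs();A=R.from_euler("xyz",o["orientation"],degrees=True)
B=R.from_euler("xyz",[180,0,yaw],degrees=True)
print("t",o["clock"],"pos",o["tool_pos"].round(4),o["orientation"].round(2),"q",o["joint_pos"].round(1),"F",o["force"].round(1),"open",o["opening"],o["gripper_force"])
print("shift mm",(A.inv().apply(t-o["tool_pos"])*1000).round(1),"rot",((A.inv()*B).as_rotvec(degrees=True)/5).round(2))
E
python3 go.py .641 .249 .226 34.6
```

```text
t 0.6 pos [0.4224 0.4574 0.2263] [1.7999e+02 2.0000e-02 2.1620e+01] q [ 65.2  15.7  -6.3  -0.  -68.   46.4] F [1.1 1.5 0.6] open 0.08734889393687414 0.0
shift mm [126.4 274.2   0.3] rot [ 0.   0.  -2.6]
```

{"api": "arm_command", "payload": {
  "steps": [
    {"translation":[126,274,0],"rotation":[0,0,-2.6],"claw":87},
    {"translation":[126,274,0],"rotation":[0,0,-2.6],"claw":87},
    {"translation":[126,274,0],"rotation":[0,0,-2.6],"claw":87},
    {"translation":[126,274,0],"rotation":[0,0,-2.6],"claw":87},
    {"translation":[126,274,0],"rotation":[0,0,-2.6],"claw":87}
  ]
}}

```text
clock: 1.1
tool_pos: [0.6005, 0.2851, 0.2263]
orientation: [-180.0, 0.0, 34.3]
force: [-0.2, 1.6, -0.1]
opening: 0.0871
gripper_force: 0.0
```

```bash
python3 go.py .641 .249 .13 34.6
```

```text
t 1.1 pos [0.6005 0.2851 0.2263] [-1.800e+02  3.000e-02  3.427e+01] q [ 42.2  19.6  -0.7  -0.  -69.7  82.1] F [-0.2  1.6 -0.1] open 0.0870630012273365 0.0
shift mm [13.1 52.7 96.3] rot [-0.    0.01 -0.07]
```

{"api": "arm_command", "payload": {
  "steps": [
    {"translation":[13,50,0],"rotation":[0,0,0],"claw":87},
    {"translation":[13,50,0],"rotation":[0,0,0],"claw":87},
    {"translation":[13,50,30],"rotation":[0,0,0],"claw":87},
    {"translation":[13,50,60],"rotation":[0,0,0],"claw":87},
    {"translation":[13,50,60],"rotation":[0,0,0],"claw":87}
  ]
}}

```text
clock: 1.6
tool_pos: [0.6357, 0.2514, 0.1614]
orientation: [-179.9, 0.5, 34.2]
force: [0.2, 1.1, -0.2]
opening: 0.0869
gripper_force: 0.0
```

```bash
python3 - <<'E'
from h import *
im,d=ctrl.snapshot("scene");cv2.imwrite("pics/s1.png",cv2.resize(im[60:300,200:460],None,fx=2.4,fy=2.4)[...,::-1])
E
python3 go.py .641 .249 .071 34.6
```

```text
t 1.65 pos [0.6371 0.2521 0.1644] [180.     0.29  34.25] q [ 37.8  24.   -2.4  -0.  -63.9  86.4] F [ 0.  -0.8  0.1] open 0.0868722340345923 0.0
shift mm [ 2.   4.7 93.4] rot [ 0.    0.06 -0.07]
```

View pics/s1.png

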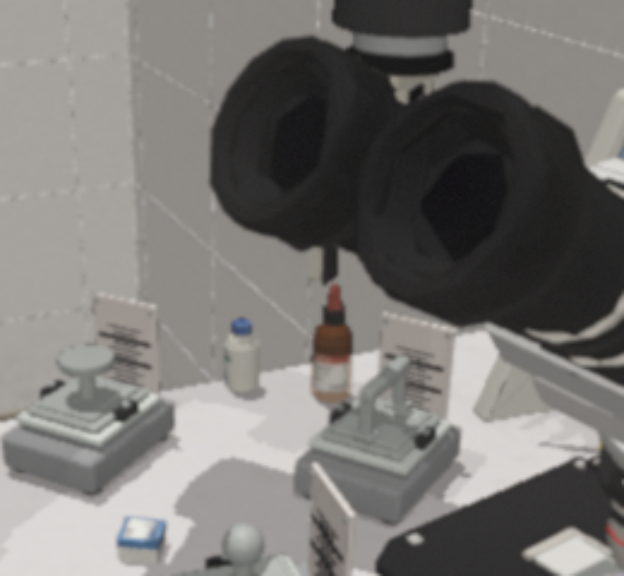

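The eyepieces hide most of the gripper. One fingertip shows at (330,265), above and to the left of the bar at (385,385), which is free. I descend with the small correction.

{"api": "arm_command", "payload": {
  "steps": [
    {"translation":[2,4.5,20],"rotation":[0,0,-0.07],"claw":87},
    {"translation":[2,4.5,45],"rotation":[0,0,-0.07],"claw":87},
    {"translation":[2,4.5,70],"rotation":[0,0,-0.07],"claw":87},
    {"translation":[2,4.5,70],"rotation":[0,0,-0.07],"claw":87},
    {"translation":[2,4.5,70],"rotation":[0,0,-0.07],"claw":87}
  ]
}}

```text
clock: 2.15
tool_pos: [0.6433, 0.2508, 0.0983]
orientation: [180.0, -0.1, 34.7]
force: [-0.3, 0.2, 0.9]
opening: 0.087
gripper_force: 0.0
```

```bash
python3 go.py .641 .249 .072 34.6
```

```text
t 2.15 pos [0.6433 0.2508 0.0983] [ 1.7996e+02 -6.0000e-02  3.4660e+01] q [ 37.4  27.4  -6.2   0.1 -56.3  87.2] F [-0.3  0.2  0.9] open 0.08699048089471072 0.0
shift mm [-3.   0.1 26.3] rot [ 0.01 -0.01  0.01]
```

{"api": "arm_command", "payload": {
  "steps": [
    {"translation":[-2,0,12],"rotation":[0,0,0],"claw":87},
    {"translation":[-2,0,26],"rotation":[0,0,0],"claw":87},
    {"translation":[-2,0,26],"rotation":[0,0,0],"claw":87},
    {"translation":[-2,0,26],"rotation":[0,0,0],"claw":60},
    {"translation":[-2,0,26],"rotation":[0,0,0],"claw":40}
  ]
}}

```text
clock: 2.65
tool_pos: [0.6413, 0.2492, 0.0709]
orientation: [180.0, -0.0, 34.6]
force: [0.2, -0.1, 0.8]
opening: 0.0762
gripper_force: 0.0
```

```bash
python3 - <<'E'
from h import *
for n in("scene","top"):
    im,d=ctrl.snapshot(n);np.savez(n+"2.npz",im=im,d=d)
    c=im[150:300,300:420] if n=="scene" else im[120:240,250:410]
    cv2.imwrite(f"pics/{n}2.png",cv2.resize(c,None,fx=3.5,fy=3.5)[...,::-1])
E
python3 go.py .641 .249 .072 34.6
```

```text
t 2.75 pos [0.6413 0.2493 0.071 ] [ 1.7999e+02 -4.0000e-02  3.4610e+01] q [ 37.4  28.7  -8.    0.  -53.2  87.2] F [ 0.3 -0.3 -0.1] open 0.06844909644257245 0.0
shift mm [-0.4  0.1 -1. ] rot [ 0.   -0.01  0.  ]
```

View pics/scene2.png

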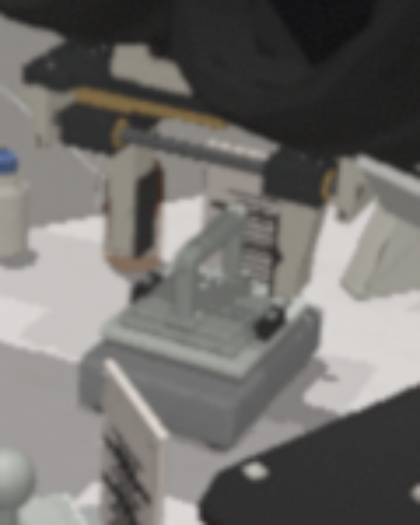

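The fingers, at (135,210) and (297,240) in the crop, straddle the bar at (215,250), which lies midway between them. I close the gripper.

{"api": "arm_command", "payload": {
  "steps": [
    {"translation":[0,0,0],"rotation":[0,0,0],"claw":30},
    {"translation":[0,0,0],"rotation":[0,0,0],"claw":15},
    {"translation":[0,0,0],"rotation":[0,0,0],"claw":5},
    {"translation":[0,0,0],"rotation":[0,0,0],"claw":5},
    {"translation":[0,0,0],"rotation":[0,0,0],"claw":5}
  ]
}}

```text
clock: 3.25
tool_pos: [0.641, 0.2491, 0.0706]
orientation: [180.0, -0.0, 34.6]
force: [0.1, -0.8, 0.4]
opening: 0.0288
gripper_force: 0.0
```

{"api": "arm_command", "payload": {
  "steps": [
    {"translation":[0,0,0],"rotation":[0,0,0],"claw":0},
    {"translation":[0,0,0],"rotation":[0,0,0],"claw":0},
    {"translation":[0,0,0],"rotation":[0,0,0],"claw":0},
    {"translation":[0,0,0],"rotation":[0,0,0],"claw":0},
    {"translation":[0,0,0],"rotation":[0,0,0],"claw":0}
  ]
}}

```text
clock: 3.75
tool_pos: [0.6409, 0.2491, 0.0705]
orientation: [-180.0, 0.0, 34.6]
force: [-0.8, 0.6, -0.8]
opening: 0.0119
gripper_force: 30.0
```

{"api": "arm_command", "payload": {
  "steps": [
    {"translation":[0,0,-2],"rotation":[0,0,0],"claw":0},
    {"translation":[0,0,-4],"rotation":[0,0,0],"claw":0},
    {"translation":[0,0,-6],"rotation":[0,0,0],"claw":0},
    {"translation":[0,0,-8],"rotation":[0,0,0],"claw":0},
    {"translation":[0,0,-10],"rotation":[0,0,0],"claw":0}
  ]
}}

```text
clock: 4.25
tool_pos: [0.6409, 0.2491, 0.0804]
orientation: [-180.0, 0.0, 34.6]
force: [2.6, -0.2, -7.4]
opening: 0.0117
gripper_force: 30.0
```

{"api": "arm_command", "payload": {
  "steps": [
    {"translation":[0,0,-2],"rotation":[0,0,0],"claw":0},
    {"translation":[0,0,-4],"rotation":[0,0,0],"claw":0},
    {"translation":[0,0,-6],"rotation":[0,0,0],"claw":0},
    {"translation":[0,0,-8],"rotation":[0,0,0],"claw":0},
    {"translation":[0,0,-10],"rotation":[0,0,0],"claw":0}
  ]
}}

```text
clock: 4.75
tool_pos: [0.6409, 0.2491, 0.0904]
orientation: [-180.0, 0.0, 34.6]
force: [3.4, 0.7, -9.3]
opening: 0.0117
gripper_force: 30.0
```

```bash
python3 - <<'E'
from h import *
im,d=ctrl.snapshot("scene")
cv2.imwrite("pics/scene3.png",cv2.resize(im[150:300,300:420],None,fx=3.5,fy=3.5)[...,::-1])
a=np.load("scene2.npz");X0=cloud("scene",a["d"].astype(float));X=cloud("scene",d.astype(float))
# near post of the bar / bar end, and lid top, around (358..370, 205..230)
for Y,nm in((X0,"before"),(X,"now")):
    Q=Y.reshape(-1,3);r=np.radians(34.6);D=Q-[.641,.249,0];u=D[:,0]*np.cos(r)+D[:,1]*np.sin(r);v=-D[:,0]*np.sin(r)+D[:,1]*np.cos(r)
    b=(np.abs(u+28)<10)&(np.abs(v)<9)&(Q[:,2]>.07)&(Q[:,2]<.16);l=(np.abs(u)<40)&(np.abs(v)>12)&(np.abs(v)<36)&(Q[:,2]>.03)&(Q[:,2]<.11)
    print(nm,"bar end top",np.percentile(Q[b,2],95).round(4),b.sum(),"lid",np.median(Q[l,2]).round(4),l.sum())
E
python3 go.py .641 .249 .101 34.6
```

```text
t 4.8 pos [0.6409 0.2491 0.0908] [-180.     0.    34.6] q [ 37.4  27.6  -7.   -0.  -55.4  87.2] F [ 3.4  0.8 -7.6] open 0.01157084993564712 29.998391568660736
shift mm [  0.    0.2 -10.2] rot [-0.  0.  0.]Traceback (most recent call last):
  File "<stdin>", line 9, in <module>
    return _quantile_unchecked(
        a, q, axis, out, overwrite_input, method, keepdims, weights)
    return _ureduce(a,
                    func=_quantile_ureduce_func,
    ...<5 lines>...
                    overwrite_input=overwrite_input,
                    method=method)
    r = func(a, **kwargs)
    result = _quantile(arr,
                       quantiles=q,
    ...<2 lines>...
                       out=out,
                       weights=wgt)
    slices_having_nans = np.isnan(arr[-1, ...])
                                  ~~~^^^^^^^^^
IndexError: index -1 is out of bounds for axis 0 with size 0
```

View pics/scene3.png

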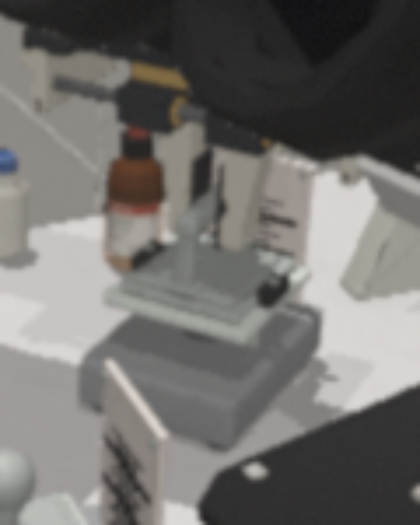

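The lid has risen clear of the gauge body, with a gap around (200,320), and the bar is held in the pads at (195,215). A force of about 9 N fits a 20 mm rise. I go on by 10 mm and then measure.

{"api": "arm_command", "payload": {
  "steps": [
    {"translation":[0,0,-2],"rotation":[0,0,0],"claw":0},
    {"translation":[0,0,-4],"rotation":[0,0,0],"claw":0},
    {"translation":[0,0,-6],"rotation":[0,0,0],"claw":0},
    {"translation":[0,0,-8],"rotation":[0,0,0],"claw":0},
    {"translation":[0,0,-10],"rotation":[0,0,0],"claw":0}
  ]
}}

```text
clock: 5.3
tool_pos: [0.6408, 0.2491, 0.1004]
orientation: [-180.0, 0.0, 34.6]
force: [5.0, 1.0, -11.9]
opening: 0.0112
gripper_force: 30.0
```

```bash
python3 - <<'E'
from h import *
im,d=ctrl.snapshot("scene")
a=np.load("scene2.npz");X0=cloud("scene",a["d"].astype(float));X=cloud("scene",d.astype(float))
for Y,nm in((X0,"before"),(X,"now")):
    Q=Y.reshape(-1,3);r=np.radians(34.6);D=Q-[.641,.249,0];u=D[:,0]*np.cos(r)+D[:,1]*np.sin(r);v=-D[:,0]*np.sin(r)+D[:,1]*np.cos(r)
    b=(np.abs(u+.028)<.01)&(np.abs(v)<.009)&(Q[:,2]>.07)&(Q[:,2]<.16);l=(u<-.012)&(u>-.038)&(np.abs(v)>.012)&(np.abs(v)<.034)&(Q[:,2]>.03)&(Q[:,2]<.11)
    print(nm,"bar end top",np.percentile(Q[b,2],95).round(4),b.sum(),"lid",np.median(Q[l,2]).round(4),l.sum())
E
python3 go.py .641 .249 .101 34.6
```

```text
before bar end top 0.1524 153 lid 0.0507 228
now bar end top 0.1241 227 lid 0.0773 406
t 5.35 pos [0.6409 0.2491 0.1008] [-180.     0.    34.6] q [ 37.4  27.1  -6.4  -0.  -56.5  87.2] F [  4.4   1.1 -11.5] open 0.011705786523180446 29.998071491718292
shift mm [ 0.   0.1 -0.2] rot [-0.  0.  0.]
```

The rise measures about 28 mm, and a force of 11.7 N agrees with that. I hold here.

{"api": "arm_command", "payload": {
  "steps": [
    {"translation":[0,0,0],"rotation":[0,0,0],"claw":0},
    {"translation":[0,0,0],"rotation":[0,0,0],"claw":0},
    {"translation":[0,0,0],"rotation":[0,0,0],"claw":0},
    {"translation":[0,0,0],"rotation":[0,0,0],"claw":0},
    {"translation":[0,0,0],"rotation":[0,0,0],"claw":0}
  ]
}}

```text
clock: 5.85
tool_pos: [0.6409, 0.2491, 0.1005]
orientation: [-180.0, 0.0, 34.6]
force: [4.2, 1.6, -12.7]
opening: 0.0114
gripper_force: 30.0
```

{"api": "arm_command", "payload": {
  "steps": [
    {"translation":[0,0,0],"rotation":[0,0,0],"claw":0},
    {"translation":[0,0,0],"rotation":[0,0,0],"claw":0},
    {"translation":[0,0,0],"rotation":[0,0,0],"claw":0},
    {"translation":[0,0,0],"rotation":[0,0,0],"claw":0},
    {"translation":[0,0,0],"rotation":[0,0,0],"claw":0}
  ]
}}

```text
clock: 6.35
tool_pos: [0.6409, 0.2491, 0.1005]
orientation: [-180.0, 0.0, 34.6]
force: [4.1, 1.9, -12.6]
opening: 0.0116
gripper_force: 30.0
```

{"api": "arm_command", "payload": {
  "steps": [
    {"translation":[0,0,0],"rotation":[0,0,0],"claw":0},
    {"translation":[0,0,0],"rotation":[0,0,0],"claw":0},
    {"translation":[0,0,0],"rotation":[0,0,0],"claw":0},
    {"translation":[0,0,0],"rotation":[0,0,0],"claw":0},
    {"translation":[0,0,0],"rotation":[0,0,0],"claw":0}
  ]
}}

```text
clock: 6.85
tool_pos: [0.6409, 0.2491, 0.1005]
orientation: [-180.0, 0.0, 34.6]
force: [3.9, 2.3, -12.0]
opening: 0.0117
gripper_force: 30.0
```

{"api": "arm_command", "payload": {
  "steps": [
    {"translation":[0,0,0],"rotation":[0,0,0],"claw":0},
    {"translation":[0,0,0],"rotation":[0,0,0],"claw":0},
    {"translation":[0,0,0],"rotation":[0,0,0],"claw":0},
    {"translation":[0,0,0],"rotation":[0,0,0],"claw":0},
    {"translation":[0,0,0],"rotation":[0,0,0],"claw":0}
  ]
}}

```text
clock: 7.35
tool_pos: [0.6409, 0.2491, 0.1005]
orientation: [-180.0, 0.0, 34.6]
force: [3.4, 1.7, -12.8]
opening: 0.0116
gripper_force: 30.0
```

```bash
python3 - <<'E'
from h import *
im,d=ctrl.snapshot("scene")
cv2.imwrite("pics/scene4.png",cv2.resize(im[150:300,300:420],None,fx=3.5,fy=3.5)[...,::-1])
E
python3 go.py .641 .249 .0705 34.6
```

```text
t 7.4 pos [0.6409 0.2491 0.1005] [-1.80e+02  1.00e-02  3.46e+01] q [ 37.4  27.1  -6.4  -0.  -56.5  87.2] F [  3.1   2.5 -12.9] open 0.011965327976329211 29.997690618038177
shift mm [ 0.1  0.1 30. ] rot [-0.  0.  0.]
```

View pics/scene4.png

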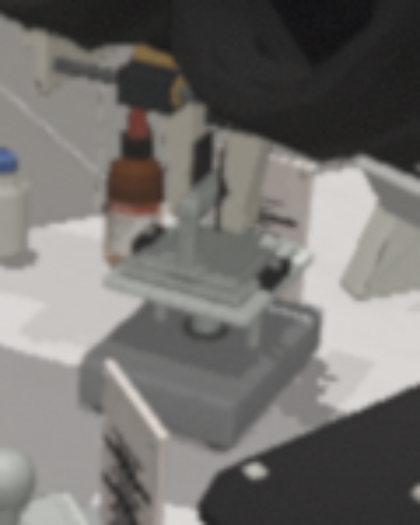

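The plate is steadily raised, with its spring column visible at (205,325), and the bar is still held at (195,195). The hold lasted over 2 s at 12 to 13 N, so I ease it down.

{"api": "arm_command", "payload": {
  "steps": [
    {"translation":[0,0,2],"rotation":[0,0,0],"claw":0},
    {"translation":[0,0,4],"rotation":[0,0,0],"claw":0},
    {"translation":[0,0,6],"rotation":[0,0,0],"claw":0},
    {"translation":[0,0,8],"rotation":[0,0,0],"claw":0},
    {"translation":[0,0,10],"rotation":[0,0,0],"claw":0}
  ]
}}

```text
clock: 7.9
tool_pos: [0.6409, 0.2491, 0.0906]
orientation: [180.0, -0.0, 34.6]
force: [1.5, 1.3, -8.4]
opening: 0.012
gripper_force: 30.0
```

{"api": "arm_command", "payload": {
  "steps": [
    {"translation":[0,0,2],"rotation":[0,0,0],"claw":0},
    {"translation":[0,0,4],"rotation":[0,0,0],"claw":0},
    {"translation":[0,0,6],"rotation":[0,0,0],"claw":0},
    {"translation":[0,0,8],"rotation":[0,0,0],"claw":0},
    {"translation":[0,0,10],"rotation":[0,0,0],"claw":0}
  ]
}}

```text
clock: 8.4
tool_pos: [0.6409, 0.2491, 0.0806]
orientation: [180.0, -0.0, 34.6]
force: [-0.4, 0.3, -5.1]
opening: 0.0117
gripper_force: 30.0
```

{"api": "arm_command", "payload": {
  "steps": [
    {"translation":[0,0,2],"rotation":[0,0,0],"claw":0},
    {"translation":[0,0,4],"rotation":[0,0,0],"claw":0},
    {"translation":[0,0,6],"rotation":[0,0,0],"claw":0},
    {"translation":[0,0,8],"rotation":[0,0,0],"claw":0},
    {"translation":[0,0,9],"rotation":[0,0,0],"claw":0}
  ]
}}

```text
clock: 8.9
tool_pos: [0.641, 0.2491, 0.0716]
orientation: [180.0, -0.0, 34.6]
force: [-1.8, 1.0, -2.3]
opening: 0.0118
gripper_force: 30.0
```

{"api": "arm_command", "payload": {
  "steps": [
    {"translation":[0,0,0.5],"rotation":[0,0,0],"claw":0},
    {"translation":[0,0,1.2],"rotation":[0,0,0],"claw":0},
    {"translation":[0,0,1.2],"rotation":[0,0,0],"claw":0},
    {"translation":[0,0,1.2],"rotation":[0,0,0],"claw":0},
    {"translation":[0,0,1.2],"rotation":[0,0,0],"claw":0}
  ]
}}

```text
clock: 9.4
tool_pos: [0.641, 0.2491, 0.0706]
orientation: [180.0, -0.0, 34.6]
force: [-2.9, 0.4, -1.3]
opening: 0.0117
gripper_force: 30.0
```

The height is back at the start value with almost no load, so the plate is home. I open the gripper.

{"api": "arm_command", "payload": {
  "steps": [
    {"translation":[0,0,0],"rotation":[0,0,0],"claw":15},
    {"translation":[0,0,0],"rotation":[0,0,0],"claw":30},
    {"translation":[0,0,0],"rotation":[0,0,0],"claw":50},
    {"translation":[0,0,0],"rotation":[0,0,0],"claw":60},
    {"translation":[0,0,0],"rotation":[0,0,0],"claw":60}
  ]
}}

```text
clock: 9.9
tool_pos: [0.6411, 0.2491, 0.0705]
orientation: [180.0, -0.0, 34.6]
force: [0.3, -0.3, -0.4]
opening: 0.0416
gripper_force: 0.0
```

{"api": "arm_command", "payload": {
  "steps": [
    {"translation":[0,0,0],"rotation":[0,0,0],"claw":60},
    {"translation":[0,0,0],"rotation":[0,0,0],"claw":60},
    {"translation":[0,0,-10],"rotation":[0,0,0],"claw":60},
    {"translation":[0,0,-25],"rotation":[0,0,0],"claw":60},
    {"translation":[0,0,-40],"rotation":[0,0,0],"claw":60}
  ]
}}

```text
clock: 10.4
tool_pos: [0.6413, 0.2492, 0.1121]
orientation: [180.0, -0.0, 34.6]
force: [0.7, 0.9, -0.5]
opening: 0.0598
gripper_force: 0.0
```

{"api": "arm_command", "payload": {
  "steps": [
    {"translation":[0,0,-30],"rotation":[0,0,0],"claw":60},
    {"translation":[0,0,-60],"rotation":[0,0,0],"claw":60},
    {"translation":[0,0,-80],"rotation":[0,0,0],"claw":60},
    {"translation":[0,0,-80],"rotation":[0,0,0],"claw":60},
    {"translation":[0,0,-80],"rotation":[0,0,0],"claw":60}
  ]
}}

```text
clock: 10.9
tool_pos: [0.6412, 0.2494, 0.1922]
orientation: [-180.0, -0.2, 34.6]
force: [0.4, 0.3, -1.1]
opening: 0.0601
gripper_force: 0.0
```

```bash
python3 - <<'E'
from h import *
im,d=ctrl.snapshot("scene")
cv2.imwrite("pics/scene5.png",cv2.resize(im[150:350,190:410],None,fx=3,fy=3)[...,::-1])
E
python3 go.py .641 .249 .2 34.6
```

```text
t 10.95 pos [0.6407 0.2491 0.191 ] [-1.7998e+02 -4.0000e-02  3.4600e+01] q [ 37.4  22.9  -0.4  -0.  -66.6  87.2] F [-0.6  1.2 -1.2] open 0.0600514156762662 0.0
shift mm [ 0.2  0.2 -9. ] rot [-0.   -0.01  0.  ]
```

View pics/scene5.png

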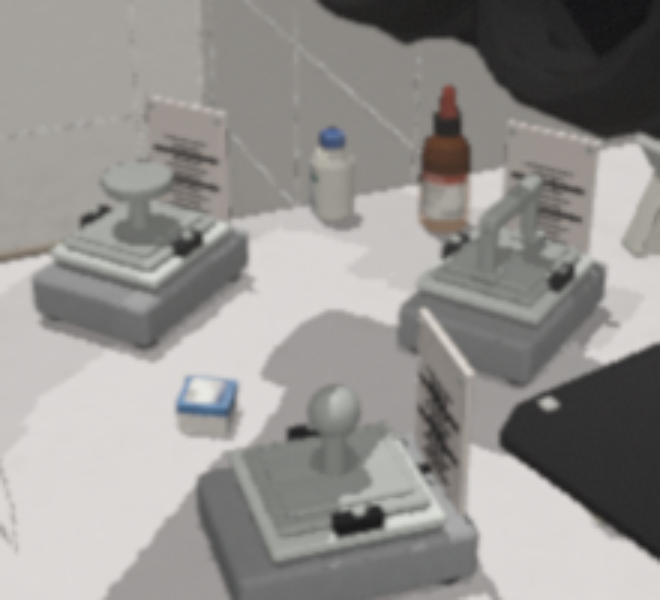

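All three plates sit home: bar at (510,270), disc at (140,240), ball at (335,490). The gripper is clear above, so I hand the job in.

```bash
python3 -c "
from plant import ctrl
print(ctrl.close_job())"
```

```text
the job is handed in; nothing more can be done
None
```

The job is handed in (no verdict was returned): I pulled the bar handle up about 30 mm, held it there for over 2 s at 12–13 N, eased it home and let go; the disc and ball gauges were left at rest.

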